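# Gauge and sort two slotted steel plates in the fittings store

## Task

Sort the two slotted steel plates on the bench with the gauge pin: slide the plate whose slot fits the pin onto it until the pin is fully home at the end of the slot, and leave it there; slide the other plate onto the middle of the black reject mat, lying lengthwise along the mat and square with it. Keep both plates flat on the bench all the way, sliding and never lifting them, and leave everything else where it is.

Things in the scene. Friction and masses are not known exactly. Their poses are not given: they have to be found in the camera images.
- wide_plate: flat steel horseshoe plate, 10 mm thick, 0.5 kg: square body 80 x 80 mm, a slot 26 mm wide open at its +x edge and ending square 4 mm behind the body's centre, and a pull tab (36 mm wide, 30 mm long) on the middle of its -x edge. Origin: centre of the square body, underside; z up. Starts at one side of the bench, tab roughly towards the robot; may swap sides with the other. Fits the pin
- wide_plate_tab (a point): middle of the wide-slot plate's pull tab, at x = -56 mm, 5 mm above its underside; a place to pinch it across its 36 mm width
- narrow_plate: flat steel horseshoe plate, 10 mm thick, 0.53 kg: square body 80 x 80 mm, a slot 14 mm wide open at its +x edge and ending square 4 mm behind the body's centre, and a pull tab (36 mm wide, 30 mm long) on the middle of its -x edge. Origin: centre of the square body, underside; z up. Starts at one side of the bench, tab roughly towards the robot; may swap sides with the other. Too tight for the pin
- narrow_plate_tab (a point): middle of the narrow-slot plate's pull tab, at x = -56 mm, 5 mm above its underside
- narrow_plate_mid (a point): middle of the narrow-slot plate's whole 110 x 80 mm outline, at x = -15 mm in its frame
- gauge: fixed upright dark steel gauge pin, 20 mm diameter, 40 mm tall, chamfered top, rising straight from the bench beyond the mat. Its 60 mm round foot is let in flush, so plates slide over it. Origin: on the pin's axis at bench level. With the wide-slot plate fully home the pin is at x = +6 mm, y = 0 in that plate's frame (3 mm play each side)
- mat: fixed black rubber reject mat, 150 mm (its x) by 110 mm (its y), let in flush with the bench so plates slide freely on and off. Origin: its centre, at bench level
- coupling: brass hex coupling standing on end, 42 mm across, 36 mm tall; bystander; origin at the centre of its underside
- clamp: round steel hose clamp lying flat, 68 mm across, 13 mm tall, with a small screw housing on one side; bystander; origin at the centre of its underside
- flange: round steel pipe flange with a raised hub, 80 mm across, 24 mm tall; bystander; origin at the centre of its underside
- nipple: brass pipe nipple lying on its side, 60 mm long, 30 mm tall; bystander
- wrench: wrench lying flat on the bench; bystander
- jar: jar of jointing paste, 64 mm across, 75 mm tall; bystander; origin at the centre of its underside
- pick_bin: open plastic picking bin with fittings in it, 150 x 100 mm, 60 mm tall; bystander; origin at the centre of its underside
Mind the look-alikes: they are no part of the job. What is shaped like the wide_plate but turquoise is not meant.

How it is judged:
By the outcome, as a careful person would: the job done as asked, in the order asked, and still so for the second after the job is handed in, with the robot touching nothing.
It also fails if it takes over 58 s, if anything falls off the work surface, if the arm or the gripper's body presses on something with over 40 N, if the wrist force passes 120 N, or if a joint passes its speed limit or range.

## Robot

A 6-joint arm with a two-finger parallel gripper is mounted at the origin on the work surface. World frame = base frame: x ahead of the robot, y to its left, z up, the work surface at z = 0. Lengths are in mm, angles in rad, forces in N, time in s.
With the tool pointing down it reaches from about 275 to 750 mm from the base axis. Payload 10.2 kg.
Tool frame: the origin (TCP) lies between the finger pads; the fingertips stand 25 mm ahead of it and the grasp point (between the pads) lies 6 mm ahead of it; z points along the fingers, y is the line along which they close (so a half turn about z gives the same grasp; the last joint's range is limited). The gripper opens to 85 mm and grips with 20 to 120 N. Pads are 22 mm wide; open, the fingers measure 114 mm over their backs; the gripper's body (76 mm by 85 mm) begins 54 mm behind the grasp point. The pads swing forward as they close: fully open they stand 13 mm farther back than shut.
Start: joints at [-1.38, 0.313, 1.498, -0, 1.331, -0.223], TCP at [211.086, -480.701, 256.294] pointing down, gripper open.
Joint ranges: [-2.94, 2.94], [-0.97, 2.17], [0.19, 2.56], [-1.23, 4.37], [0.02, 3.11], [-2.88, 2.88]. Speed limits (rad/s): [2.39, 2.39, 3.01, 3.14, 3.14, 3.14].

## Interface

Orientations are given as a unit quaternion [w, x, y, z].
In Python, from rig import ctrl, eyes, finish_job gives the robot as it stands.
- The arm moves only by the tool step_arm, never from a script. Its argument "increments" is a list of rows, each an object of numbers: "dx", "dy", "dz": the shift along the tool's x, y, z in units of 25 mm (1.0 is 25 mm); "wx", "wy", "wz": the turn, a rotation vector about the tool's x, y, z in units of 6 degrees (1.0 is 6 degrees). A call has 1 to 5 rows; each row shifts and turns the commanded pose from where the row before left it, along the tool's axes as they then stand; what a row does not reach is not made up. A row lasts 1/10 s, in which the tool goes at most 50 mm and 8.59 degrees, less where a joint would pass 70% of its speed; a pose out of reach is approached as far as the arm can. A call is refused whole if a number of a shift passes 1 or a number of a turn 1, either way. A call with a gripper value outside its range is refused whole. "fingers" is the finger opening in mm, from 0 to 85.4, set as the call begins (left out, the last holds). The fingers move at their own pace and stop on an object; "squeeze" is the grip in N (left out, the last holds). Time passes only in rows, so rows that do not move let the fingers close. It gives the time, the measured TCP pose, the force, the opening and the grip force at its end, in the units of the state.
- ctrl.sense(): the state, without advancing time (a new reading comes with each control period).
- eyes.capture(name): name is "scene" or "top" or "wrist"; returns a dict with "frame" (384x512x3 uint8, blue, green, red), "fx", "fy", "cx", "cy" (pixels), "R" (3x3) and "t" (3): a world point X has camera coordinates R X + t; the wrist camera has in their place "tool_from_camera" (4x4, takes a point from camera to tool coordinates, whose origin is the TCP and whose axes are the flange's). Camera axes: x right, y down, z forward; pixel columns grow to the right and rows downward; lengths in mm; the calibration is good to about 2 mm. A picture is of the moment at which its call begins: read the wrist's pose just before it. There is no depth.
- finish_job(): hands the job in; it is judged then, once.
Trained networks look in the newest picture that a camera, given by its name, has taken for a name from the list of things; names that differ only in an ending like _2 or _b are one class to them, and where a whole thing is asked for, a point or a joint stands for the part that bears it (a point fixed in the world has none). Each returns a list of dicts, best first, with "p" (0 to 1); they miss things now and then, are a little off and sometimes report something else, mostly with a low value. They report only what shows in the picture. A call takes as long as a camera call. They do not tell look-alikes from the thing itself.
- eyes.cut_out(camera, label): "mask" (384x512 bool, what is visible of it).
- eyes.landmark_of(camera, label): "point" ([x, y, z] in mm, in the coordinates of the camera as it stood for that picture, good to about 4 mm: a listed point, or the origin of a listed thing).
The state is a dict: "time_s": time; "joints": joint angles; "dq": joint speeds; "tau": joint torques, N m; "eef_pos": TCP position; "ee_rot": TCP orientation; "force": force on the tool from outside, world axes, zero at the start; "wrist_torque": the same for the moment, N m; "grip_width": opening from 0.0 (shut) to 1.0 (fully open); "grip_force": force on a finger pad.
Only numpy, scipy, OpenCV 4.12 (cv2) and the standard library are available. Lean on these libraries where they do the work, as an engineer would, in place of code of your own. Each camera call takes 0.05 s, during which the arm holds its last target. There are 200 camera calls.

## Working session

There is one attempt and no reset: what is moved stays moved. The work goes in short steps, Python scripts to look and compute and a tool call to move; the robot and the scene stay as the last step left them, time stands still between calls to the robot, and variables do not carry over. Pictures are saved under pics/ and viewed, at most 10 in all, crops included, and the job is handed in when it is done.

Besides the shell and the picture viewer there is one more tool, called after ">>>" as name(argument=value, ...), one argument or row to a line, values as JSON. step_arm: Moves the arm, as the interface text tells. Its arguments: {"type":"object","properties":{"increments":{"type":"array"},"fingers":{"type":"number"},"squeeze":{"type":"number"}},"required":["increments"]}

```bash
mkdir -p pics; ls; python3 - <<'E'
from rig import ctrl, eyes
import cv2,numpy as np
s=ctrl.sense();print(s['time_s'],s['eef_pos'],s['ee_rot'],s['grip_width'])
for c in("top","scene"):
    d=eyes.capture(c);cv2.imwrite(f"pics/{c}0.png",d["frame"] if c=="scene" else cv2.resize(d["frame"],(768,576),interpolation=cv2.INTER_CUBIC))
    R=np.array(d["R"]);t=np.array(d["t"])
    print(c,d["fx"],d["fy"],d["cx"],d["cy"],R.tolist(),t.tolist())
    for l in ("wide_plate","wide_plate_tab","narrow_plate","narrow_plate_tab","narrow_plate_mid","gauge","mat","coupling","clamp","flange","nipple","wrench","jar","pick_bin"):
        for o in eyes.landmark_of(c,l)[:3]:
            p=np.array(o["point"]);w=R.T@(p-t);print(l,round(o["p"],2),w.round(),(d["fx"]*p[0]/p[2]+d["cx"]).round(),(d["fy"]*p[1]/p[2]+d["cy"]).round())
E
```

```text
pics
0.0 [ 211.04815995 -480.46797458  255.72503293] [-6.34783395e-04  9.78667603e-01  2.05449069e-01  1.48316541e-05] 1.0013881622544802
top 398.0324447528375 398.0324447528375 257.60675631194704 193.35069905134517 [[0.007287287263244886, -0.9999611988234659, 0.004949372877435402], [-0.9876471919984908, -0.00797211101831426, -0.15649111662777407], [0.15652450153838177, -0.003747838503540028, -0.9876669651885258]] [-7.8952145328581445, 498.39322134263307, 1321.9937095307193]
wide_plate 0.86 [ 504. -345.    0.] 354.0 194.0
wide_plate 0.78 [ 373. -474.   -1.] 393.0 232.0
wide_plate 0.76 [ 246. -336.    3.] 354.0 269.0
wide_plate_tab 0.88 [ 445. -324.    5.] 349.0 211.0
wide_plate_tab 0.85 [ 250. -395.    1.] 371.0 268.0
wide_plate_tab 0.84 [668. 110.   4.] 226.0 148.0
narrow_plate 0.68 [543. 268.  -1.] 181.0 182.0
narrow_plate 0.15 [ 606. -472.   -2.] 389.0 166.0
narrow_plate_tab 0.58 [491. 264.   7.] 181.0 196.0
gauge 0.61 [670. -76.  -3.] 278.0 148.0
mat 0.86 [471.  46.   0.] 243.0 203.0
mat 0.45 [602. 492.  -2.] 118.0 165.0
coupling 0.68 [ 501. -345.   -1.] 354.0 195.0
coupling 0.59
[... 1155 characters left out ...]
67.  -4.] 307.0 282.0
narrow_plate_tab 0.81 [490. 265.   1.] 322.0 269.0
narrow_plate_mid 0.92 [533. 269.   2.] 312.0 278.0
gauge 0.77 [670. -80.   0.] 208.0 216.0
gauge 0.29 [ 498. -343.    2.] 214.0 144.0
mat 0.9 [473.  48.  -0.] 282.0 215.0
mat 0.27 [ 497. -344.    3.] 214.0 143.0
coupling 0.57 [ 357. -160.   -2.] 274.0 159.0
clamp 0.51 [670. -75.  -3.] 209.0 218.0
clamp 0.44 [ 710. -267.   -1.] 170.0 183.0
clamp 0.36 [493. 269.   1.] 322.0 271.0
flange 0.96 [323. 188.   0.] 347.0 223.0
nipple 0.47 [ 606. -469.    1.] 171.0 136.0
nipple 0.36 [548. 269.  -1.] 307.0 281.0
jar 0.8 [ 770. -136.    1.] 171.0 218.0
jar 0.72 [492. 263.   2.] 321.0 269.0
pick_bin 0.71 [714. 284.   4.] 262.0 319.0
```

View pics/top0.png

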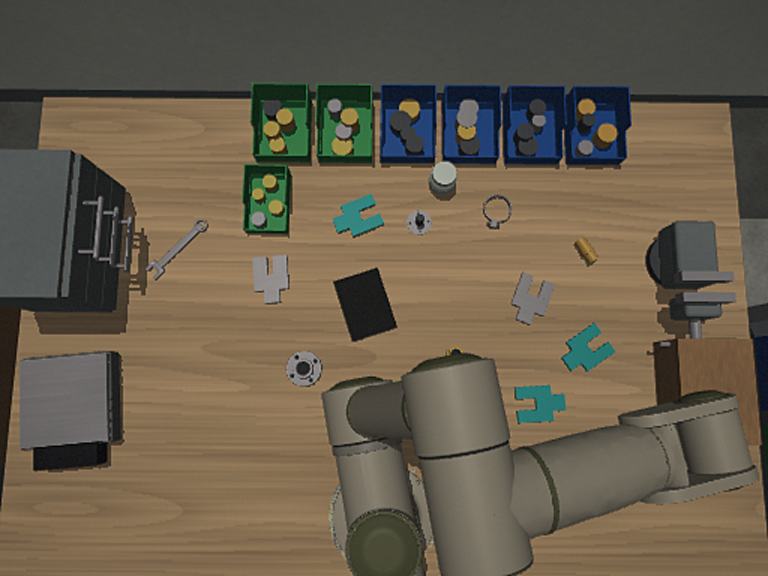

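View pics/scene0.png

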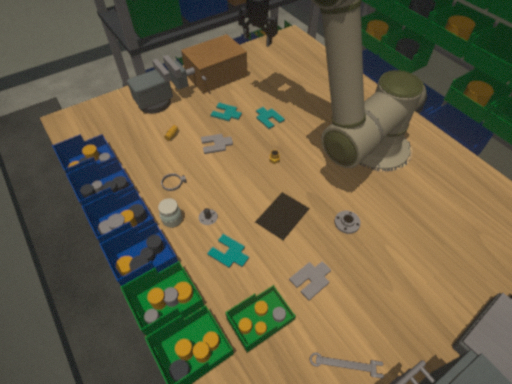

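Right steel plate at about (533,297) and left steel plate at (270,278) in the enlarged top view. Three turquoise look-alikes at (358,216), (588,347) and (540,403) are excluded. Mat is at (365,304), pin at (419,222). Next I fit outlines with both slot widths and enlarge the two plates.

```bash
cat > h.py <<'E'
import cv2,numpy as np
from scipy.optimize import minimize
from scipy.spatial.transform import Rotation as Ro
from rig import ctrl,eyes
def plate(w):
    h=w/2
    return np.array([[40,h],[40,40],[-40,40],[-40,18],[-70,18],[-70,-18],[-40,-18],[-40,-40],[40,-40],[40,-h],[-4,-h],[-4,h]],float)
MAT=np.array([[75,55],[-75,55],[-75,-55],[75,-55]],float)
def cap(c):
    q=ctrl.sense();d=eyes.capture(c)
    if c=="wrist":
        a=np.array(q["ee_rot"]);W=np.eye(4);W[:3,:3]=Ro.from_quat(a[[1,2,3,0]]).as_matrix();W[:3,3]=q["eef_pos"]
        M=np.linalg.inv(W@np.array(d["tool_from_camera"]));d["R"]=M[:3,:3];d["t"]=M[:3,3]
    d["R"]=np.array(d["R"]);d["t"]=np.array(d["t"]);return d
def proj(d,X):
    p=X@d["R"].T+d["t"];return np.c_[d["fx"]*p[:,0]/p[:,2]+d["cx"],d["fy"]*p[:,1]/p[:,2]+d["cy"]]
def pose(poly,x,z):
    c,s=np.cos(x[2]),np.sin(x[2]);return np.c_[poly@np.array([[c,s],[-s,c]])+x[:2],np.full(len(poly),z)]
def fit(ds,masks,poly,x0,z):
    S=4
    def cost(v):
        x=[v[0],v[1],v[2]/50];r=0
        for d,m in zip(ds,masks):
            # subpixel fill, cropped supersampled
            u=proj(d,pose(poly,x,z));im=np.zeros((384*S,512*S),np.uint8)
            cv2.fillPoly(im,[np.round((u*S+S/2-.5)*16).astype(np.int32)],255,shift=4)
            im=cv2.resize(im,(512,384),interpolation=cv2.INTER_AREA)/255.
            r+=np.abs(im-m).sum()/m.sum()
        return r/len(ds)
    best=None
    for dt in(-.15,0,.15):
        v=np.array([x0[0],x0[1],(x0[2]+dt)*50])
        o=minimize(cost,v,method="Nelder-Mead",options=dict(initial_simplex=np.vstack([v,v+[8,0,0],v+[0,8,0],v+[0,0,8]]),xatol=.1,fatol=1e-4))
        if best is None or o.fun<best.fun:best=o
    return np.array([best.x[0],best.x[1],best.x[2]/50]),best.fun
def pick(c,label,uv):
    for o in eyes.cut_out(c,label):
        m=o["mask"];y,x=np.nonzero(m)
        if len(x) and np.hypot(x.mean()-uv[0],y.mean()-uv[1])<12:return m.astype(float)
E
python3 - <<'E'
from h import *
ds={c:cap(c) for c in("top","scene")}
X0={"R":(504,-345,-.35),"L":(545,268,0.02)}
for n,x0 in X0.items():
    mm=[];dd=[]
    for c in ds:
        uv=proj(ds[c],np.array([[x0[0]-10,x0[1],10.]]))[0]
        for l in("wide_plate","narrow_plate"):
            m=pick(c,l,uv)
            if m is not None:break
        if m is None: print("none",n,c);continue
        mm.append(m);dd.append(ds[c])
    for w in(26,14):
        print(n,w,*[(a.round(3),round(b,3)) for a,b in [fit(dd,mm,plate(w),x0,10)]+[fit([d],[m],plate(w),x0,10) for d,m in zip(dd,mm)]])
mm=[pick(c,"mat",proj(ds[c],np.array([[472,47,0.]]))[0]) for c in ds]
for i in range(2): 
    if mm[i] is not None: print("mat",fit([list(ds.values())[i]],[mm[i]],MAT,(472,47,.3),0))
t=ds["top"]["frame"]
g=lambda x,y:cv2.resize(t[y-20:y+20,x-20:x+20],(400,400),interpolation=cv2.INTER_CUBIC)
cv2.imwrite("pics/crop.png",np.hstack([g(180,185),g(355,198)]))
E
```

```text
R 26 (array([ 4.98678e+02, -3.43470e+02, -3.41000e-01]), np.float64(0.165)) (array([ 4.97601e+02, -3.44083e+02, -3.80000e-01]), np.float64(0.127)) (array([ 5.01542e+02, -3.41545e+02, -3.26000e-01]), np.float64(0.181))
R 14 (array([ 4.98535e+02, -3.43345e+02, -3.41000e-01]), np.float64(0.164)) (array([ 4.96511e+02, -3.43023e+02, -3.51000e-01]), np.float64(0.143)) (array([ 5.00593e+02, -3.40784e+02, -3.26000e-01]), np.float64(0.155))
L 26 (array([5.43941e+02, 2.69912e+02, 1.15000e-01]), np.float64(0.165)) (array([5.42865e+02, 2.68545e+02, 9.70000e-02]), np.float64(0.116)) (array([5.46084e+02, 2.71622e+02, 1.12000e-01]), np.float64(0.156))
L 14 (array([5.43295e+02, 2.69398e+02, 9.90000e-02]), np.float64(0.104)) (array([5.42086e+02, 2.68565e+02, 1.00000e-01]), np.float64(0.059)) (array([5.46114e+02, 2.71236e+02, 1.05000e-01]), np.float64(0.087))
mat (array([4.72053385e+02, 4.80964787e+01, 3.10162598e-01]), np.float64(0.03626517273576097))
mat (array([4.72675378e+02, 4.58083362e+01, 3.21953551e-01]), np.float64(0.046410558292998436))
```

View pics/crop.png

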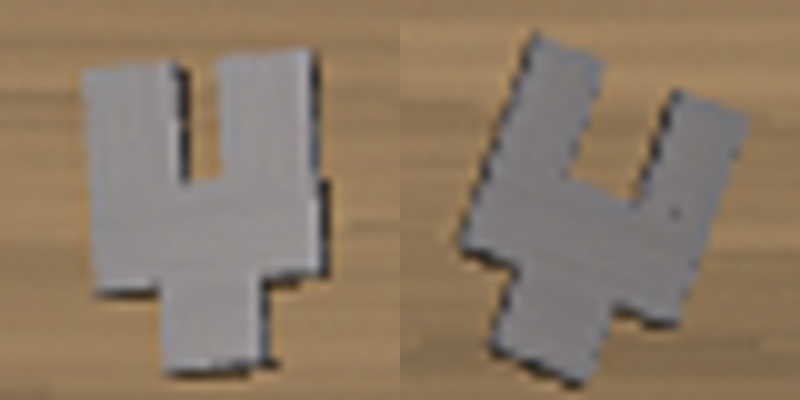

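The crop shows the left plate (image 180,185) with a slot about 35 px wide (14 mm type) and the right plate (355,198) with a slot about 70 px wide, matching 26 mm. Both are grey steel, so right is wide_plate and left is narrow_plate. I'm moving over the right plate's tab.

>>> step_arm(
  increments=[
    {"dx":0.93,"dy":-0.16},
    {"dx":0.93,"dy":-0.16},
    {"dx":0.93,"dy":-0.16},
    {"dx":0.93,"dy":-0.16},
    {"dx":0.93,"dy":-0.16},
  ],
  fingers=85,
)

```text
invalid input at $.increments[0]: expected keys dx, dy, dz, wx, wy, wz
```

>>> step_arm(
  increments=[
    {"dx":0.93,"dy":-0.16},
    {"dx":0.93,"dy":-0.16},
    {"dx":0.93,"dy":-0.16},
    {"dx":0.93,"dy":-0.16},
    {"dx":0.93,"dy":-0.16},
  ],
)

```text
invalid input at $.increments[0]: expected keys dx, dy, dz, wx, wy, wz
```

>>> step_arm(
  increments=[
    {"dx":0.93,"dy":-0.16},
    {"dx":0.93,"dy":-0.16},
    {"wz":0.91,"dz":0.6},
    {"wz":0.91,"dz":0.6},
    {"wz":0.91,"dz":0.6},
  ],
)

```text
invalid input at $.increments[0]: expected keys dx, dy, dz, wx, wy, wz
```

>>> step_arm(
  increments=[
    {"wz":0.91,"dz":0.6},
    {"wz":0.91,"dz":0.6},
    {"wz":0.91,"dz":0.6},
    {"wz":0.91,"dz":0.6},
    {"wz":0.91,"dz":0.6},
  ],
)

```text
invalid input at $.increments[0]: expected keys dx, dy, dz, wx, wy, wz
```

>>> step_arm(
  increments=[
    {},
    {},
    {},
  ],
)

```text
invalid input at $.increments[0]: expected keys dx, dy, dz, wx, wy, wz
```

>>> step_arm(
  increments=[
    {"dx":0.93,"dy":-0.16,"dz":0,"wx":0,"wy":0,"wz":0},
    {"dx":0.93,"dy":-0.16,"dz":0,"wx":0,"wy":0,"wz":0},
    {"dx":0.93,"dy":-0.16,"dz":0,"wx":0,"wy":0,"wz":0},
    {"dx":0.93,"dy":-0.16,"dz":0,"wx":0,"wy":0,"wz":0},
    {"dx":0.93,"dy":-0.16,"dz":0,"wx":0,"wy":0,"wz":0},
  ],
  fingers=85,
)

```text
time_s: 2.5
eef_pos: [310.2, -415.1, 256.3]
ee_rot: [0.0, 0.979, 0.205, 0.0]
force: [-0.6, 0.4, -0.4]
grip_width: 0.996
grip_force: 0.0
```

>>> step_arm(
  increments=[
    {"dx":0.93,"dy":-0.16,"dz":0,"wx":0,"wy":0,"wz":0},
    {"dx":0.93,"dy":-0.16,"dz":0,"wx":0,"wy":0,"wz":0},
    {"dx":0.93,"dy":-0.16,"dz":0,"wx":0,"wy":0,"wz":0},
    {"dx":0.93,"dy":-0.16,"dz":0,"wx":0,"wy":0,"wz":0},
    {"dx":0.93,"dy":-0.16,"dz":0,"wx":0,"wy":0,"wz":0},
  ],
)

```text
time_s: 3.0
eef_pos: [408.7, -350.0, 256.3]
ee_rot: [0.0, 0.979, 0.205, 0.0]
force: [-0.6, -0.1, 0.4]
grip_width: 0.992
grip_force: 0.0
```

>>> step_arm(
  increments=[
    {"dx":0.93,"dy":-0.16,"dz":0,"wx":0,"wy":0,"wz":0},
    {"dx":0.93,"dy":-0.16,"dz":0,"wx":0,"wy":0,"wz":0},
    {"dx":0,"dy":0,"dz":0.6,"wx":0,"wy":0,"wz":0.91},
    {"dx":0,"dy":0,"dz":0.6,"wx":0,"wy":0,"wz":0.91},
    {"dx":0,"dy":0,"dz":0.6,"wx":0,"wy":0,"wz":0.91},
  ],
)

```text
time_s: 3.5
eef_pos: [447.4, -324.4, 210.7]
ee_rot: [0.0, 0.998, 0.062, 0.0]
force: [0.5, -0.4, 0.1]
grip_width: 0.998
grip_force: 0.0
```

>>> step_arm(
  increments=[
    {"dx":0,"dy":0,"dz":0.6,"wx":0,"wy":0,"wz":0.91},
    {"dx":0,"dy":0,"dz":0.6,"wx":0,"wy":0,"wz":0.91},
    {"dx":0,"dy":0,"dz":0.6,"wx":0,"wy":0,"wz":0.91},
    {"dx":0,"dy":0,"dz":0.6,"wx":0,"wy":0,"wz":0.91},
    {"dx":0,"dy":0,"dz":0.6,"wx":0,"wy":0,"wz":0.91},
  ],
)

```text
time_s: 4.0
eef_pos: [447.3, -324.6, 135.7]
ee_rot: [0.0, 0.985, -0.175, 0.0]
force: [-0.5, 0.3, -0.9]
grip_width: 0.996
grip_force: 0.0
```

>>> step_arm(
  increments=[
    {"dx":0,"dy":0,"dz":0,"wx":0,"wy":0,"wz":0},
    {"dx":0,"dy":0,"dz":0,"wx":0,"wy":0,"wz":0},
    {"dx":0,"dy":0,"dz":0,"wx":0,"wy":0,"wz":0},
  ],
)

```text
time_s: 4.3
eef_pos: [447.5, -324.9, 137.2]
ee_rot: [0.0, 0.985, -0.172, 0.001]
force: [0.5, -0.0, -1.4]
grip_width: 0.996
grip_force: 0.0
```

```bash
python3 - <<'E'
from h import *
d=cap("wrist");f=d["frame"].copy()
x0=(499,-343.5,-.35)
for l in("wide_plate","narrow_plate"):
    for o in eyes.cut_out("wrist",l):
        m=o["mask"].astype(float);print(l,o["p"],m.sum())
        if m.sum()<2000: continue
        x,c=fit([d],[m],plate(26),x0,10);print(x.round(3),round(c,3))
        cv2.polylines(f,[proj(d,pose(plate(26),x,10)).round().astype(int)],True,(0,0,255),1);break
    else: continue
    break
for l in("wide_plate","wide_plate_tab"):
    for o in eyes.landmark_of("wrist",l)[:2]: print(l,round(o["p"],2),(d["R"].T@(np.array(o["point"])-d["t"])).round(1))
cv2.polylines(f,[proj(d,pose(plate(26),x0,10)).round().astype(int)],True,(0,255,0),1)
cv2.imwrite("pics/w1.png",f)
E
```

```text
wide_plate 0.89 8608.0
[ 5.00316e+02 -3.44056e+02 -3.69000e-01] 0.023
wide_plate 0.84 [ 245.8 -340.5    4.5]
wide_plate 0.83 [ 5.028e+02 -3.455e+02 -5.000e-01]
wide_plate_tab 0.7 [ 346.8 -427.7    5.2]
wide_plate_tab 0.63 [ 450.8 -325.2    4.6]
```

View pics/w1.png

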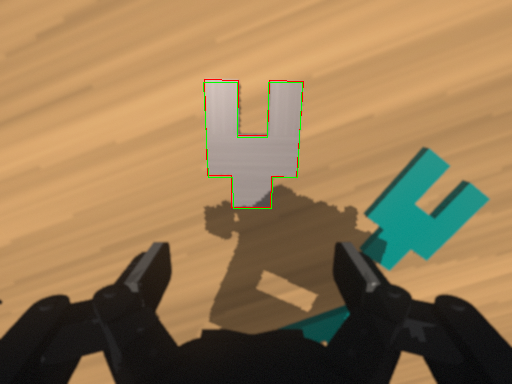

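The fitted outline (red) matches the wide slot exactly. The plate is centred at px (252,140) with the tab at (252,190); the turquoise plate at (425,210) stays clear of the fingers. I'm descending and gripping.

>>> step_arm(
  increments=[
    {"dx":0,"dy":-0.04,"dz":0.8,"wx":0,"wy":0,"wz":0.22},
    {"dx":0,"dy":0,"dz":0.8,"wx":0,"wy":0,"wz":0},
    {"dx":0,"dy":0,"dz":0.8,"wx":0,"wy":0,"wz":0},
    {"dx":0,"dy":0,"dz":0.8,"wx":0,"wy":0,"wz":0},
    {"dx":0,"dy":0,"dz":0.8,"wx":0,"wy":0,"wz":0},
  ],
)

```text
time_s: 5.0
eef_pos: [447.7, -323.7, 35.8]
ee_rot: [0.0, 0.983, -0.185, 0.0]
force: [-0.2, -0.4, -0.4]
grip_width: 0.997
grip_force: 0.0
```

>>> step_arm(
  increments=[
    {"dx":0,"dy":0,"dz":0.2,"wx":0,"wy":0,"wz":0},
    {"dx":0,"dy":0,"dz":0,"wx":0,"wy":0,"wz":0},
    {"dx":0,"dy":0,"dz":0,"wx":0,"wy":0,"wz":0},
  ],
  fingers=45,
  squeeze=40,
)

```text
time_s: 5.3
eef_pos: [448.0, -324.1, 32.3]
ee_rot: [0.0, 0.983, -0.185, 0.001]
force: [-0.1, -0.7, 0.4]
grip_width: 0.534
grip_force: 0.0
```

>>> step_arm(
  increments=[
    {"dx":0,"dy":0,"dz":0.1,"wx":0,"wy":0,"wz":0},
    {"dx":0,"dy":0,"dz":0.06,"wx":0,"wy":0,"wz":0},
    {"dx":0,"dy":0,"dz":0,"wx":0,"wy":0,"wz":0},
  ],
)

```text
time_s: 5.6
eef_pos: [447.6, -323.6, 27.4]
ee_rot: [0.0, 0.983, -0.185, 0.0]
force: [0.4, -0.3, -1.1]
grip_width: 0.527
grip_force: 0.0
```

>>> step_arm(
  increments=[
    {"dx":0,"dy":0,"dz":0,"wx":0,"wy":0,"wz":0},
    {"dx":0,"dy":0,"dz":0,"wx":0,"wy":0,"wz":0},
    {"dx":0,"dy":0,"dz":0,"wx":0,"wy":0,"wz":0},
    {"dx":0,"dy":0,"dz":0,"wx":0,"wy":0,"wz":0},
  ],
  fingers=25,
  squeeze=50,
)

```text
time_s: 6.0
eef_pos: [447.7, -323.8, 27.8]
ee_rot: [0.0, 0.983, -0.185, 0.0]
force: [-2.1, 0.3, 5.7]
grip_width: 0.401
grip_force: 50.5
```

```bash
python3 - <<'E'
from h import *
d=cap("wrist");m=eyes.cut_out("wrist","wide_plate")
g=None
for o in eyes.landmark_of("wrist","gauge")[:2]:print("g",o["p"],(d["R"].T@(np.array(o["point"])-d["t"])).round(1))
cv2.imwrite("pics/w2.png",d["frame"])
t=cap("top");m=[o["mask"] for o in eyes.cut_out("top","gauge")]
for k in m: ys,xs=np.nonzero(k);print(xs.mean(),ys.mean(),xs.min(),xs.max(),ys.min(),ys.max(),proj(t,np.array([[670,-78,40.],[670,-78,0]])))
E
```

```text
278.9154929577465 147.80281690140845 271 287 140 155 [[279.17195257 144.88401445]
 [278.51976825 147.97147994]]
```

View pics/w2.png

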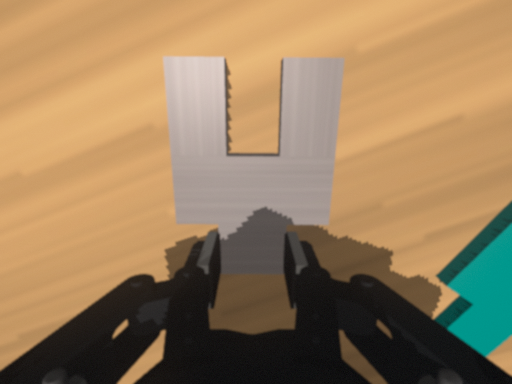

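Grip holds (0.401 opening, 50 N), plate square in the fingers, slot mouth at px (252,60). Pin estimate is about (670,-79). Computing the increments to staging in front of the pin.

```bash
cat >> h.py <<'E'
def plan(p0,a0,p1,a1,n):
    p0=np.array(p0,float);p1=np.array(p1,float)
    for i in range(n):
        d=(p1-p0)/n;a=a0+(a1-a0)*i/n
        print(i,"dx %.2f dy %.2f dz %.2f wz %.2f"%((d[0]*np.cos(a)+d[1]*np.sin(a))/25,(d[0]*np.sin(a)-d[1]*np.cos(a))/25,-d[2]/25 if len(d)>2 else 0,-np.degrees(a1-a0)/n/6))
E
python3 -c "
from h import *
plan((447.7,-323.8),-.371,(541.5,-105.1),.2,15)"
```

```text
0 dx 0.02 dy -0.63 dz 0.00 wz -0.36
1 dx 0.05 dy -0.63 dz 0.00 wz -0.36
2 dx 0.07 dy -0.63 dz 0.00 wz -0.36
3 dx 0.09 dy -0.63 dz 0.00 wz -0.36
4 dx 0.12 dy -0.62 dz 0.00 wz -0.36
5 dx 0.14 dy -0.62 dz 0.00 wz -0.36
6 dx 0.16 dy -0.61 dz 0.00 wz -0.36
7 dx 0.19 dy -0.61 dz 0.00 wz -0.36
8 dx 0.21 dy -0.60 dz 0.00 wz -0.36
9 dx 0.23 dy -0.59 dz 0.00 wz -0.36
10 dx 0.26 dy -0.58 dz 0.00 wz -0.36
11 dx 0.28 dy -0.57 dz 0.00 wz -0.36
12 dx 0.30 dy -0.56 dz 0.00 wz -0.36
13 dx 0.32 dy -0.55 dz 0.00 wz -0.36
14 dx 0.34 dy -0.54 dz 0.00 wz -0.36
```

>>> step_arm(
  increments=[
    {"dx":0.02,"dy":-0.63,"dz":0,"wx":0,"wy":0,"wz":-0.36},
    {"dx":0.05,"dy":-0.63,"dz":0,"wx":0,"wy":0,"wz":-0.36},
    {"dx":0.07,"dy":-0.63,"dz":0,"wx":0,"wy":0,"wz":-0.36},
    {"dx":0.09,"dy":-0.63,"dz":0,"wx":0,"wy":0,"wz":-0.36},
    {"dx":0.12,"dy":-0.62,"dz":0,"wx":0,"wy":0,"wz":-0.36},
  ],
)

```text
time_s: 6.75
eef_pos: [479.6, -250.6, 27.8]
ee_rot: [0.001, 0.996, -0.09, 0.001]
force: [-2.3, -4.6, 4.5]
grip_width: 0.402
grip_force: 50.7
```

>>> step_arm(
  increments=[
    {"dx":0.14,"dy":-0.62,"dz":0,"wx":0,"wy":0,"wz":-0.36},
    {"dx":0.16,"dy":-0.61,"dz":0,"wx":0,"wy":0,"wz":-0.36},
    {"dx":0.19,"dy":-0.61,"dz":0,"wx":0,"wy":0,"wz":-0.36},
    {"dx":0.21,"dy":-0.6,"dz":0,"wx":0,"wy":0,"wz":-0.36},
    {"dx":0.23,"dy":-0.59,"dz":0,"wx":0,"wy":0,"wz":-0.36},
  ],
)

```text
time_s: 7.25
eef_pos: [510.8, -177.5, 27.8]
ee_rot: [0.001, 1.0, 0.004, 0.0]
force: [-1.7, -4.8, 4.0]
grip_width: 0.397
grip_force: 50.8
```

>>> step_arm(
  increments=[
    {"dx":0.26,"dy":-0.58,"dz":0,"wx":0,"wy":0,"wz":-0.36},
    {"dx":0.28,"dy":-0.57,"dz":0,"wx":0,"wy":0,"wz":-0.36},
    {"dx":0.3,"dy":-0.56,"dz":0,"wx":0,"wy":0,"wz":-0.36},
    {"dx":0.32,"dy":-0.55,"dz":0,"wx":0,"wy":0,"wz":-0.36},
    {"dx":0.34,"dy":-0.54,"dz":0,"wx":0,"wy":0,"wz":-0.36},
  ],
)

```text
time_s: 7.75
eef_pos: [542.5, -104.6, 27.8]
ee_rot: [0.001, 0.995, 0.098, 0.0]
force: [-2.0, -5.9, 5.3]
grip_width: 0.401
grip_force: 50.8
```

>>> step_arm(
  increments=[
    {"dx":0,"dy":0,"dz":0,"wx":0,"wy":0,"wz":0},
    {"dx":0,"dy":0,"dz":0,"wx":0,"wy":0,"wz":0},
  ],
)

```text
time_s: 7.95
eef_pos: [542.8, -103.3, 27.9]
ee_rot: [-0.0, 0.995, 0.098, 0.001]
force: [2.1, 6.1, 6.4]
grip_width: 0.405
grip_force: 50.8
```

```bash
python3 - <<'E'
from h import *
s=ctrl.sense();print(s['time_s'],s['eef_pos'],s['ee_rot'],s['force'])
d=cap("wrist")
for o in eyes.cut_out("wrist","wide_plate")[:2]:
    m=o["mask"].astype(float);ys,xs=np.nonzero(m);print(m.sum(),xs.mean(),ys.mean())
for o in eyes.landmark_of("wrist","gauge")[:2]:print("g",o["p"],(d["R"].T@(np.array(o["point"])-d["t"])).round(1))
for o in eyes.cut_out("wrist","gauge")[:2]:
    ys,xs=np.nonzero(o["mask"]);print("gm",o["p"],xs.min(),xs.max(),ys.min(),ys.max())
f=d["frame"]
a=s["ee_rot"];psi=2*np.arctan2(a[2],a[1]);p=s["eef_pos"][:2]+56.4*np.array([np.cos(psi),np.sin(psi)])
print("psi",psi,"plate",p)
cv2.polylines(f,[proj(d,pose(plate(26),(*p,psi),10)).round().astype(int)],True,(0,0,255),1)
th=np.linspace(0,2*np.pi,40)
for z,r in((0,30),(0,10),(38,10)):
    cv2.polylines(f,[proj(d,np.c_[670.3+r*np.cos(th),-79+r*np.sin(th),0*th+z]).round().astype(int)],True,(0,255,0),1)
cv2.imwrite("pics/w3.png",f)
E
```

```text
7.95 [ 542.78884082 -103.33608388   27.85577352] [-4.35797294e-04  9.95201501e-01  9.78409052e-02  9.69051327e-04] [2.08055437 6.13533091 6.43863675]
26427.0 251.46789268551103 158.4108298331252
4393.0 254.5363077623492 19.536307762349193
gm 0.94 193 316 0 47
psi 0.19599547926965644 plate [598.10902294 -92.35257578]
```

View pics/w3.png

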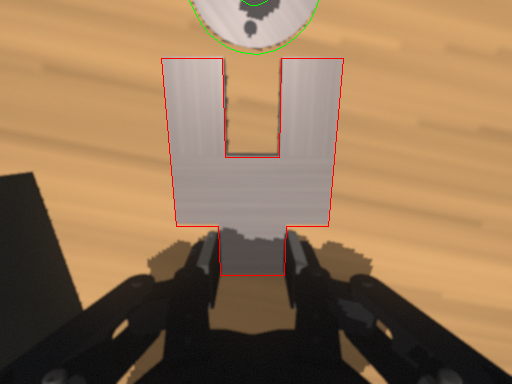

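The plate (red fit) sits square and ready. The pin's foot is at px (254,0) with its lower edge at row 47, about 1 mm right of the slot's centre line (252) and about 70 mm to go. Adjusting sideways and sliding in, gently at the end.

>>> step_arm(
  increments=[
    {"dx":0.4,"dy":0.05,"dz":0,"wx":0,"wy":0,"wz":0},
    {"dx":0.5,"dy":0,"dz":0,"wx":0,"wy":0,"wz":0},
    {"dx":0.5,"dy":0,"dz":0,"wx":0,"wy":0,"wz":0},
    {"dx":0.4,"dy":0,"dz":0,"wx":0,"wy":0,"wz":0},
    {"dx":0,"dy":0,"dz":0,"wx":0,"wy":0,"wz":0},
  ],
)

```text
time_s: 8.65
eef_pos: [586.6, -96.9, 27.8]
ee_rot: [-0.0, 0.995, 0.098, -0.0]
force: [-2.3, -1.1, 7.7]
grip_width: 0.402
grip_force: 51.1
```

>>> step_arm(
  increments=[
    {"dx":0.3,"dy":0,"dz":0,"wx":0,"wy":0,"wz":0},
    {"dx":0.2,"dy":0,"dz":0,"wx":0,"wy":0,"wz":0},
    {"dx":0.1,"dy":0,"dz":0,"wx":0,"wy":0,"wz":0},
    {"dx":0,"dy":0,"dz":0,"wx":0,"wy":0,"wz":0},
  ],
)

```text
time_s: 9.05
eef_pos: [600.0, -94.2, 27.8]
ee_rot: [-0.0, 0.995, 0.098, -0.002]
force: [-9.4, -1.6, 12.7]
grip_width: 0.399
grip_force: 51.5
```

```bash
python3 - <<'E'
from h import *
d=cap("wrist");cv2.imwrite("pics/w4.png",d["frame"]);print(ctrl.sense()["force"])
E
```

```text
[-8.97784205 -1.50267339 12.68810137]
```

View pics/w4.png

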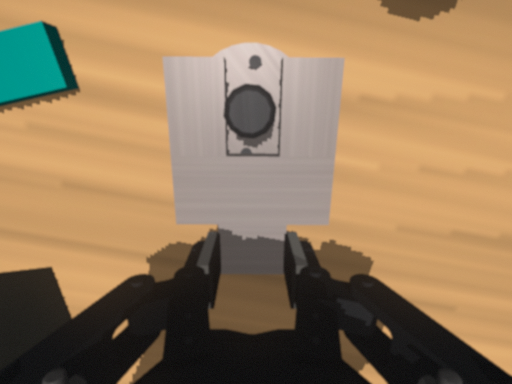

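The pin is inside the slot (pin at px (251,110), slot cols 226–280, end at row 156), about 10 mm left. Continuing gently until contact.

>>> step_arm(
  increments=[
    {"dx":0.1,"dy":-0.03,"dz":-0.02,"wx":0,"wy":0,"wz":0},
    {"dx":0.1,"dy":0,"dz":0,"wx":0,"wy":0,"wz":0},
    {"dx":0.1,"dy":0,"dz":0,"wx":0,"wy":0,"wz":0},
    {"dx":0,"dy":0,"dz":0,"wx":0,"wy":0,"wz":0},
  ],
)

```text
time_s: 9.5
eef_pos: [607.4, -91.9, 27.8]
ee_rot: [-0.0, 0.995, 0.098, -0.002]
force: [-6.8, -1.3, 7.4]
grip_width: 0.399
grip_force: 51.0
```

>>> step_arm(
  increments=[
    {"dx":0.08,"dy":0,"dz":0,"wx":0,"wy":0,"wz":0},
    {"dx":0,"dy":0,"dz":0,"wx":0,"wy":0,"wz":0},
  ],
)

```text
time_s: 9.7
eef_pos: [609.2, -91.6, 27.8]
ee_rot: [-0.0, 0.995, 0.097, -0.002]
force: [-7.8, -0.9, 8.0]
grip_width: 0.402
grip_force: 51.0
```

>>> step_arm(
  increments=[
    {"dx":0.08,"dy":0,"dz":0,"wx":0,"wy":0,"wz":0},
    {"dx":0,"dy":0,"dz":0,"wx":0,"wy":0,"wz":0},
  ],
)

```text
time_s: 9.9
eef_pos: [611.2, -91.2, 27.8]
ee_rot: [-0.0, 0.995, 0.098, -0.002]
force: [-6.9, -1.9, 8.2]
grip_width: 0.398
grip_force: 51.0
```

>>> step_arm(
  increments=[
    {"dx":0.06,"dy":0,"dz":0,"wx":0,"wy":0,"wz":0},
    {"dx":0,"dy":0,"dz":0,"wx":0,"wy":0,"wz":0},
  ],
)

```text
time_s: 10.1
eef_pos: [611.5, -91.1, 27.9]
ee_rot: [-0.001, 0.995, 0.098, -0.003]
force: [-14.4, -3.4, 12.1]
grip_width: 0.401
grip_force: 51.5
```

```bash
python3 - <<'E'
from h import *
d=cap("wrist");cv2.imwrite("pics/w5.png",cv2.resize(d["frame"][30:190,140:370],None,fx=3,fy=3,interpolation=cv2.INTER_CUBIC));print(ctrl.sense()["force"])
E
```

```text
[-14.10799685  -3.40069648  12.47681311]
```

View pics/w5.png

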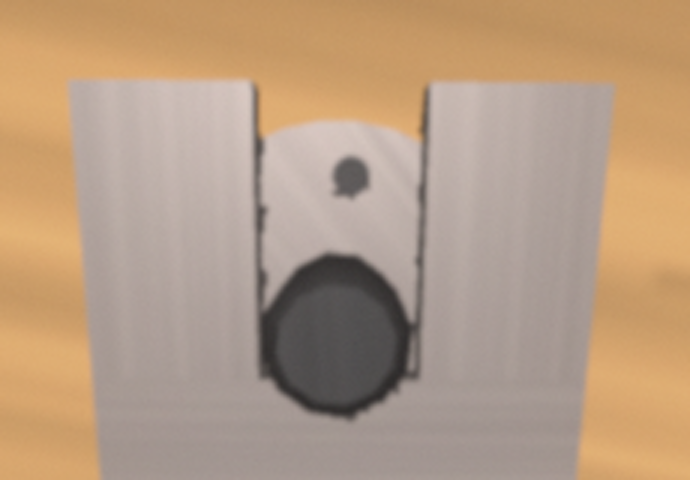

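Pin at crop px (340,340) sits against the slot's end (row ~378); force jumped and motion stopped. One small confirming push, then relax and release.

>>> step_arm(
  increments=[
    {"dx":0.05,"dy":0,"dz":0,"wx":0,"wy":0,"wz":0},
    {"dx":0,"dy":0,"dz":0,"wx":0,"wy":0,"wz":0},
    {"dx":0,"dy":0,"dz":0,"wx":0,"wy":0,"wz":0},
  ],
)

```text
time_s: 10.45
eef_pos: [611.6, -91.1, 27.8]
ee_rot: [-0.001, 0.995, 0.098, -0.005]
force: [-21.3, -4.4, 16.6]
grip_width: 0.402
grip_force: 51.9
```

>>> step_arm(
  increments=[
    {"dx":-0.05,"dy":0,"dz":0,"wx":0,"wy":0,"wz":0},
    {"dx":0,"dy":0,"dz":0,"wx":0,"wy":0,"wz":0},
    {"dx":0,"dy":0,"dz":0,"wx":0,"wy":0,"wz":0},
    {"dx":0,"dy":0,"dz":0,"wx":0,"wy":0,"wz":0},
  ],
  fingers=60,
)

```text
time_s: 10.85
eef_pos: [613.8, -91.2, 27.6]
ee_rot: [-0.0, 0.995, 0.097, 0.0]
force: [0.1, 0.3, -0.4]
grip_width: 0.701
grip_force: 0.0
```

>>> step_arm(
  increments=[
    {"dx":0,"dy":0,"dz":-0.3,"wx":0,"wy":0,"wz":0},
    {"dx":0,"dy":0,"dz":-0.8,"wx":0,"wy":0,"wz":0},
    {"dx":0,"dy":0,"dz":-1,"wx":0,"wy":0,"wz":0},
    {"dx":0,"dy":0,"dz":-1,"wx":0,"wy":0,"wz":0},
    {"dx":0,"dy":0,"dz":-1,"wx":0,"wy":0,"wz":0},
  ],
)

```text
time_s: 11.35
eef_pos: [613.7, -91.5, 131.9]
ee_rot: [0.0, 0.995, 0.097, 0.0]
force: [-0.3, 0.1, 0.4]
grip_width: 0.7
grip_force: 0.0
```

```bash
python3 - <<'E'
from h import *
d=cap("wrist");f=d["frame"]
for o in eyes.cut_out("wrist","wide_plate")[:2]:
    m=o["mask"].astype(float);ys,xs=np.nonzero(m);print(o["p"],m.sum(),xs.mean(),ys.mean())
    if abs(xs.mean()-255)<60 and m.sum()>3000: print(fit([d],[m],plate(26),(666.5,-80,.197),10))
cv2.imwrite("pics/w6.png",f)
s=ctrl.sense();print(s["eef_pos"],s["ee_rot"])
# narrow plate again
plan((609.5,-91.5,120),.197,(543.3-56*np.cos(.1),269-56*np.sin(.1),136),.10,15)
E
```

```text
0.74 8856.0 250.65571364046974 142.74153116531164
(array([ 6.66887028e+02, -8.01059701e+01,  1.84607575e-01]), np.float64(0.04006101989124466))
0.64 11872.0 72.64942722371967 71.81949123989219
[615.24314844 -91.99801152 134.50996693] [0.00142421 0.99528825 0.09689702 0.00319859]
0 dx -0.13 dy -0.99 dz -0.04 wz 0.06
1 dx -0.14 dy -0.99 dz -0.04 wz 0.06
2 dx -0.15 dy -0.99 dz -0.04 wz 0.06
3 dx -0.15 dy -0.99 dz -0.04 wz 0.06
4 dx -0.16 dy -0.99 dz -0.04 wz 0.06
5 dx -0.17 dy -0.99 dz -0.04 wz 0.06
6 dx -0.17 dy -0.99 dz -0.04 wz 0.06
7 dx -0.18 dy -0.98 dz -0.04 wz 0.06
8 dx -0.18 dy -0.98 dz -0.04 wz 0.06
9 dx -0.19 dy -0.98 dz -0.04 wz 0.06
10 dx -0.20 dy -0.98 dz -0.04 wz 0.06
11 dx -0.20 dy -0.98 dz -0.04 wz 0.06
12 dx -0.21 dy -0.98 dz -0.04 wz 0.06
13 dx -0.22 dy -0.98 dz -0.04 wz 0.06
14 dx -0.22 dy -0.98 dz -0.04 wz 0.06
```

View pics/w6.png

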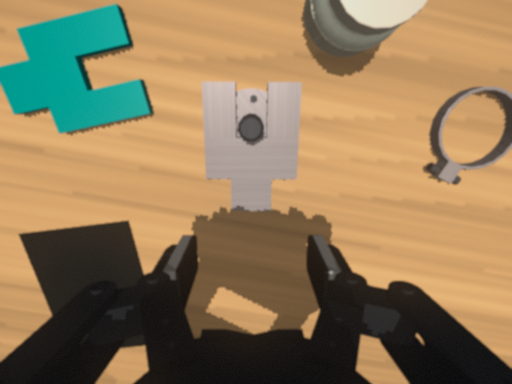

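Wide plate home: pin at px (250,127) at the slot's end, bystanders undisturbed. Now over to the narrow plate.

>>> step_arm(
  increments=[
    {"dx":-0.16,"dy":-0.98,"dz":0,"wx":0,"wy":0,"wz":0.06},
    {"dx":-0.16,"dy":-0.98,"dz":0,"wx":0,"wy":0,"wz":0.06},
    {"dx":-0.16,"dy":-0.98,"dz":0,"wx":0,"wy":0,"wz":0.06},
    {"dx":-0.16,"dy":-0.98,"dz":0,"wx":0,"wy":0,"wz":0.06},
    {"dx":-0.16,"dy":-0.98,"dz":0,"wx":0,"wy":0,"wz":0.06},
  ],
  fingers=85,
)

```text
time_s: 11.95
eef_pos: [571.3, 26.2, 129.9]
ee_rot: [-0.0, 0.997, 0.081, -0.0]
force: [-0.3, 1.0, 0.1]
grip_width: 0.997
grip_force: 0.0
```

>>> step_arm(
  increments=[
    {"dx":-0.19,"dy":-0.98,"dz":0,"wx":0,"wy":0,"wz":0.06},
    {"dx":-0.19,"dy":-0.98,"dz":0,"wx":0,"wy":0,"wz":0.06},
    {"dx":-0.19,"dy":-0.98,"dz":0,"wx":0,"wy":0,"wz":0.06},
    {"dx":-0.19,"dy":-0.98,"dz":0,"wx":0,"wy":0,"wz":0.06},
    {"dx":-0.19,"dy":-0.98,"dz":0,"wx":0,"wy":0,"wz":0.06},
  ],
)

```text
time_s: 12.45
eef_pos: [529.5, 143.8, 130.0]
ee_rot: [-0.0, 0.998, 0.065, -0.0]
force: [0.7, 0.5, -0.1]
grip_width: 0.995
grip_force: 0.0
```

>>> step_arm(
  increments=[
    {"dx":-0.23,"dy":-0.98,"dz":0,"wx":0,"wy":0,"wz":0.06},
    {"dx":-0.23,"dy":-0.98,"dz":0,"wx":0,"wy":0,"wz":0.06},
    {"dx":-0.23,"dy":-0.98,"dz":0,"wx":0,"wy":0,"wz":0.06},
    {"dx":-0.23,"dy":-0.98,"dz":0,"wx":0,"wy":0,"wz":0.06},
    {"dx":-0.23,"dy":-0.98,"dz":0,"wx":0,"wy":0,"wz":0.06},
  ],
)

```text
time_s: 12.95
eef_pos: [486.5, 262.0, 130.0]
ee_rot: [0.0, 0.999, 0.05, -0.0]
force: [0.4, -0.3, -0.1]
grip_width: 0.995
grip_force: 0.0
```

>>> step_arm(
  increments=[
    {"dx":0,"dy":0,"dz":0,"wx":0,"wy":0,"wz":0},
    {"dx":0,"dy":0,"dz":0,"wx":0,"wy":0,"wz":0},
    {"dx":0,"dy":0,"dz":0,"wx":0,"wy":0,"wz":0},
  ],
)

```text
time_s: 13.25
eef_pos: [487.4, 260.4, 130.1]
ee_rot: [0.0, 0.999, 0.049, -0.0]
force: [-0.0, 0.0, 0.1]
grip_width: 0.995
grip_force: 0.0
```

```bash
python3 - <<'E'
from h import *
d=cap("wrist");s=ctrl.sense();a=s["ee_rot"];psi=2*np.arctan2(a[2],a[1]);print(s["eef_pos"],psi)
for o in eyes.cut_out("wrist","narrow_plate")[:2]:
    m=o["mask"].astype(float);ys,xs=np.nonzero(m);print(o["p"],m.sum(),xs.mean(),ys.mean())
    if m.sum()>3000:
        for w in(14,26):
            x,c=fit([d],[m],plate(w),(543.3,269,.1),10);print(w,x,c)
            if w==14:
                tb=x[:2]-56*np.array([np.cos(x[2]),np.sin(x[2])]);plan((*s["eef_pos"][:2],0),psi,(*tb,0),x[2],1)
E
```

```text
[487.44349279 260.26576207 130.17791402] 0.09866968244166516
0.6 10049.0 247.00288585928948 135.59528311274752
14 [5.44696819e+02 2.70211304e+02 9.97798538e-02] 0.02219048232289234
0 dx 0.08 dy -0.17 dz -0.00 wz -0.01
26 [5.44700639e+02 2.70199318e+02 9.91679387e-02] 0.10564898663216904
```

>>> step_arm(
  increments=[
    {"dx":0.08,"dy":-0.17,"dz":0.8,"wx":0,"wy":0,"wz":0},
    {"dx":0,"dy":0,"dz":0.8,"wx":0,"wy":0,"wz":0},
    {"dx":0,"dy":0,"dz":0.8,"wx":0,"wy":0,"wz":0},
    {"dx":0,"dy":0,"dz":0.8,"wx":0,"wy":0,"wz":0},
    {"dx":0,"dy":0,"dz":0.7,"wx":0,"wy":0,"wz":0},
  ],
)

```text
time_s: 13.85
eef_pos: [488.8, 264.8, 31.8]
ee_rot: [0.0, 0.999, 0.049, -0.0]
force: [-0.9, -0.2, -0.1]
grip_width: 0.999
grip_force: 0.0
```

>>> step_arm(
  increments=[
    {"dx":0,"dy":0,"dz":0.2,"wx":0,"wy":0,"wz":0},
    {"dx":0,"dy":0,"dz":0,"wx":0,"wy":0,"wz":0},
    {"dx":0,"dy":0,"dz":0,"wx":0,"wy":0,"wz":0},
  ],
  fingers=45,
)

```text
time_s: 14.15
eef_pos: [489.3, 265.4, 28.6]
ee_rot: [-0.0, 0.999, 0.05, 0.001]
force: [-0.9, 0.2, 0.3]
grip_width: 0.53
grip_force: 0.0
```

>>> step_arm(
  increments=[
    {"dx":0,"dy":0,"dz":0,"wx":0,"wy":0,"wz":0},
    {"dx":0,"dy":0,"dz":0,"wx":0,"wy":0,"wz":0},
    {"dx":0,"dy":0,"dz":0,"wx":0,"wy":0,"wz":0},
    {"dx":0,"dy":0,"dz":0,"wx":0,"wy":0,"wz":0},
  ],
  fingers=25,
  squeeze=50,
)

```text
time_s: 14.55
eef_pos: [489.3, 265.5, 29.2]
ee_rot: [-0.0, 0.999, 0.05, 0.001]
force: [-1.7, -2.3, 5.7]
grip_width: 0.402
grip_force: 49.9
```

```bash
python3 - <<'E'
from h import *
s=ctrl.sense();a=s["ee_rot"];psi=2*np.arctan2(a[2],a[1]);p=s["eef_pos"][:2]
print(s["eef_pos"],psi)
mt=np.array([472.4,47.3]);A=.315
q=mt-(56.4-15)*np.array([np.cos(A),np.sin(A)]);print(q)
plan(p,psi,q,A,15)
E
```

```text
[489.34684303 265.45470668  29.2020953 ] 0.09928407218095518
[433.03702991  34.47359809]
0 dx -0.21 dy 0.60 dz 0.00 wz -0.14
1 dx -0.22 dy 0.59 dz 0.00 wz -0.14
2 dx -0.23 dy 0.59 dz 0.00 wz -0.14
3 dx -0.24 dy 0.59 dz 0.00 wz -0.14
4 dx -0.24 dy 0.58 dz 0.00 wz -0.14
5 dx -0.25 dy 0.58 dz 0.00 wz -0.14
6 dx -0.26 dy 0.58 dz 0.00 wz -0.14
7 dx -0.27 dy 0.57 dz 0.00 wz -0.14
8 dx -0.28 dy 0.57 dz 0.00 wz -0.14
9 dx -0.29 dy 0.57 dz 0.00 wz -0.14
10 dx -0.29 dy 0.56 dz 0.00 wz -0.14
11 dx -0.30 dy 0.56 dz 0.00 wz -0.14
12 dx -0.31 dy 0.55 dz 0.00 wz -0.14
13 dx -0.32 dy 0.55 dz 0.00 wz -0.14
14 dx -0.33 dy 0.54 dz 0.00 wz -0.14
```

>>> step_arm(
  increments=[
    {"dx":-0.21,"dy":0.6,"dz":0,"wx":0,"wy":0,"wz":-0.14},
    {"dx":-0.22,"dy":0.59,"dz":0,"wx":0,"wy":0,"wz":-0.14},
    {"dx":-0.23,"dy":0.59,"dz":0,"wx":0,"wy":0,"wz":-0.14},
    {"dx":-0.24,"dy":0.59,"dz":0,"wx":0,"wy":0,"wz":-0.14},
    {"dx":-0.24,"dy":0.58,"dz":0,"wx":0,"wy":0,"wz":-0.14},
  ],
)

```text
time_s: 15.05
eef_pos: [471.0, 188.9, 29.2]
ee_rot: [-0.001, 0.996, 0.087, 0.002]
force: [0.5, 4.5, 3.3]
grip_width: 0.397
grip_force: 51.0
```

>>> step_arm(
  increments=[
    {"dx":-0.25,"dy":0.58,"dz":0,"wx":0,"wy":0,"wz":-0.14},
    {"dx":-0.26,"dy":0.58,"dz":0,"wx":0,"wy":0,"wz":-0.14},
    {"dx":-0.27,"dy":0.57,"dz":0,"wx":0,"wy":0,"wz":-0.14},
    {"dx":-0.28,"dy":0.57,"dz":0,"wx":0,"wy":0,"wz":-0.14},
    {"dx":-0.29,"dy":0.57,"dz":0,"wx":0,"wy":0,"wz":-0.14},
  ],
)

```text
time_s: 15.55
eef_pos: [452.4, 111.7, 29.2]
ee_rot: [-0.0, 0.992, 0.123, 0.002]
force: [1.5, 6.6, 4.2]
grip_width: 0.395
grip_force: 51.1
```

>>> step_arm(
  increments=[
    {"dx":-0.29,"dy":0.56,"dz":0,"wx":0,"wy":0,"wz":-0.14},
    {"dx":-0.3,"dy":0.56,"dz":0,"wx":0,"wy":0,"wz":-0.14},
    {"dx":-0.31,"dy":0.55,"dz":0,"wx":0,"wy":0,"wz":-0.14},
    {"dx":-0.32,"dy":0.55,"dz":0,"wx":0,"wy":0,"wz":-0.14},
    {"dx":-0.33,"dy":0.54,"dz":0,"wx":0,"wy":0,"wz":-0.14},
  ],
)

```text
time_s: 16.05
eef_pos: [434.0, 34.5, 29.2]
ee_rot: [0.0, 0.987, 0.159, 0.002]
force: [1.8, 7.3, 6.7]
grip_width: 0.396
grip_force: 51.4
```

>>> step_arm(
  increments=[
    {"dx":0,"dy":0,"dz":0,"wx":0,"wy":0,"wz":0},
    {"dx":0,"dy":0,"dz":0,"wx":0,"wy":0,"wz":0},
    {"dx":0,"dy":0,"dz":0,"wx":0,"wy":0,"wz":0},
  ],
)

```text
time_s: 16.35
eef_pos: [433.6, 33.4, 29.2]
ee_rot: [0.001, 0.987, 0.159, 0.001]
force: [-3.2, -9.0, 9.2]
grip_width: 0.396
grip_force: 51.8
```

```bash
cat > rel.py <<'E'
from h import *
s=ctrl.sense();a=s["ee_rot"];psi=2*np.arctan2(a[2],a[1]);print(s["time_s"],s["eef_pos"],psi)
d=cap("wrist");f=d["frame"];cv2.imwrite("pics/r_%.2f.png"%s["time_s"],f)
k=cv2.getStructuringElement(cv2.MORPH_ELLIPSE,(9,9))
pm=None
for o in eyes.cut_out("wrist","narrow_plate")[:2]:
    m=o["mask"].astype(float);ys,xs=np.nonzero(m);print("plate",o["p"],m.sum(),xs.mean(),ys.mean())
    if pm is None and m.sum()>3000:
        pm=m;x0=(*(s["eef_pos"][:2]+56*np.array([np.cos(psi),np.sin(psi)])),psi);x,c=fit([d],[m],plate(14),x0,10);print(x,c)
for o in eyes.cut_out("wrist","mat")[:2]:
    ys,xs=np.nonzero(o["mask"]);print("mat",o["p"],len(xs),xs.min(),xs.max(),ys.min(),ys.max())
# black-mat pixels vs model: boundary points near the predicted far/left/right mat edges
g=cv2.cvtColor(f,cv2.COLOR_BGR2HSV)
print("mat corners px",proj(d,pose(MAT,(472.4,47.3,.315),0)).round(1).tolist())
E
python3 rel.py
```

```text
16.35 [433.64771926  33.44645108  29.17536263] 0.31973725894741695
plate 0.66 27677.0 253.19922679481158 155.1370813310691
[4.87195434e+02 5.01788848e+01 3.05080359e-01] 0.02476566158493603
mat 0.95 27022 128 368 11 291
mat corners px [[129.8, 14.4], [160.2, 292.9], [338.8, 293.2], [370.1, 15.6]]
```

```bash
cat > rel2.py <<'E'
from h import *
s=ctrl.sense();a=s["ee_rot"];psi=2*np.arctan2(a[2],a[1]);print(s["time_s"],s["eef_pos"],psi)
d=cap("wrist")
pm=[o["mask"] for o in eyes.cut_out("wrist","narrow_plate")][0];mm=[o["mask"] for o in eyes.cut_out("wrist","mat")][0]
x,c=fit([d],[pm.astype(float)],plate(14),(487,51,.31),10);print("plate",x,c)
u=cv2.morphologyEx((pm|mm).astype(np.uint8),cv2.MORPH_CLOSE,np.ones((9,9)))
cs,_=cv2.findContours(u,cv2.RETR_EXTERNAL,cv2.CHAIN_APPROX_NONE);k=max(cs,key=cv2.contourArea)
h=np.zeros_like(u);cv2.fillPoly(h,[cv2.convexHull(k)],1)
y,c=fit([d],[h.astype(float)],MAT,(472.4,47.3,.315),0);print("mat",y,c)
mid=x[:2]-15*np.array([np.cos(x[2]),np.sin(x[2])])
plan((*mid,0),psi,(*y[:2],0),psi,1);print("yaw err deg",np.degrees(y[2]-x[2]))
E
python3 rel2.py
```

```text
16.5 [433.64925185  33.50800516  29.16645212] 0.3197491298268634
plate [4.87299283e+02 5.02816878e+01 3.03058771e-01] 0.023734562248619667
mat [4.74073644e+02 4.81668805e+01 3.23470541e-01] 0.018833549525277136
0 dx 0.07 dy -0.08 dz -0.00 wz -0.00
yaw err deg 1.1695083153772041
```

>>> step_arm(
  increments=[
    {"dx":0.07,"dy":-0.07,"dz":0,"wx":0,"wy":0,"wz":-0.08},
    {"dx":0,"dy":0,"dz":0,"wx":0,"wy":0,"wz":0},
    {"dx":0,"dy":0,"dz":0,"wx":0,"wy":0,"wz":0},
  ],
)

```text
time_s: 16.95
eef_pos: [434.9, 36.0, 29.2]
ee_rot: [0.001, 0.987, 0.163, 0.001]
force: [-2.9, -7.3, 9.7]
grip_width: 0.393
grip_force: 51.7
```

>>> step_arm(
  increments=[
    {"dx":0,"dy":0,"dz":0,"wx":0,"wy":0,"wz":0},
    {"dx":0,"dy":0,"dz":0,"wx":0,"wy":0,"wz":0},
    {"dx":0,"dy":0,"dz":0,"wx":0,"wy":0,"wz":0},
    {"dx":0,"dy":0,"dz":0,"wx":0,"wy":0,"wz":0},
  ],
  fingers=60,
)

```text
time_s: 17.35
eef_pos: [433.9, 36.9, 27.8]
ee_rot: [-0.0, 0.987, 0.163, 0.0]
force: [-0.6, -0.2, -0.9]
grip_width: 0.706
grip_force: 0.0
```

>>> step_arm(
  increments=[
    {"dx":0,"dy":0,"dz":-0.4,"wx":0,"wy":0,"wz":0},
    {"dx":0,"dy":0,"dz":-0.9,"wx":0,"wy":0,"wz":0},
    {"dx":0,"dy":0,"dz":-1,"wx":0,"wy":0,"wz":0},
    {"dx":0,"dy":0,"dz":-1,"wx":0,"wy":0,"wz":0},
    {"dx":0,"dy":0,"dz":-1,"wx":0,"wy":0,"wz":0},
  ],
)

```text
time_s: 17.85
eef_pos: [433.7, 36.9, 137.0]
ee_rot: [0.0, 0.987, 0.163, 0.0]
force: [0.0, -0.5, -0.2]
grip_width: 0.701
grip_force: 0.0
```

>>> step_arm(
  increments=[
    {"dx":0,"dy":0,"dz":0,"wx":0,"wy":0,"wz":0},
    {"dx":0,"dy":0,"dz":0,"wx":0,"wy":0,"wz":0},
    {"dx":0,"dy":0,"dz":0,"wx":0,"wy":0,"wz":0},
  ],
)

```text
time_s: 18.15
eef_pos: [433.4, 37.0, 134.7]
ee_rot: [-0.0, 0.987, 0.163, -0.001]
force: [0.7, 0.2, 0.3]
grip_width: 0.702
grip_force: 0.0
```

```bash
python3 rel2.py; python3 - <<'E'
from h import *
w=cap("wrist")["frame"];t=cap("top")["frame"]
cv2.imwrite("pics/fin.png",np.hstack([cv2.resize(w,(400,300)),cv2.resize(t[110:290,130:370],(400,300),interpolation=cv2.INTER_CUBIC)]))
E
```

```text
18.15 [433.39879156  36.95603341 134.73501756] 0.3280278111715936
plate [4.88128778e+02 5.34878796e+01 3.11827107e-01] 0.030115828505407692
mat [4.73502220e+02 4.79193942e+01 3.26623485e-01] 0.015867413981691517
0 dx -0.03 dy 0.03 dz -0.00 wz -0.00
yaw err deg 0.8477700522589818
```

View pics/fin.png

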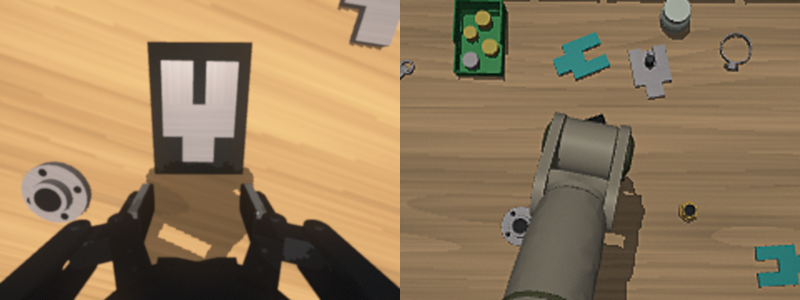

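In the wrist view (left half) the narrow plate at (200,110) lies centred on the mat, within about 1 mm and 1° of square. In the top view (right half) the wide plate at (651,70) still sits on the pin and the other things are where they were. Handing in.

```bash
python3 -c "
from rig import finish_job
print(finish_job())"
```

```text
the job is handed in; nothing more can be done
None
```

The job is handed in at about 18 s: the wide plate is home on the gauge pin, and the narrow plate lies on the middle of the reject mat, about 1 mm off centre and under 1° off square by the last camera fit.

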